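# Sweep the loose tube caps into the catch pan

### The job

Clear the microscope bench: with the fingertips, sweep the three loose white screw caps along the bench into the blue three-sided catch pan, through its open front, until all three lie wholly inside it. Only push the caps, flat on the bench all the way: do not pick them up or tip them. Leave the amber bottle, the purple-capped vials and everything else standing where they are.

Things in the scene. Friction and masses are not known exactly. Their poses are not given: they have to be found in the camera images.
- cap1: white plastic screw cap of a sample tube, a solid disc 36 mm across and 15 mm high, about 15 g, lying flat and loose on the bench; origin at the centre of its underside, z up; slides on the bench when pushed at its side. It does not roll and stops at once when the push stops
- cap2: white plastic screw cap of a sample tube, a solid disc 36 mm across and 15 mm high, about 15 g, lying flat and loose on the bench; origin at the centre of its underside, z up; slides on the bench when pushed at its side. It does not roll and stops at once when the push stops (like cap1)
- cap3: white plastic screw cap of a sample tube, a solid disc 36 mm across and 15 mm high, about 15 g, lying flat and loose on the bench; origin at the centre of its underside, z up; slides on the bench when pushed at its side. It does not roll and stops at once when the push stops (like cap1)
- pan: blue catch pan fixed to the bench: three upright walls 30 mm high and 5 mm thick round a floor 130 mm deep (its x) by 200 mm wide (its y); the fourth side, at its -x (towards the robot), is fully open, and the light blue floor is flush with the bench, without a step. Origin at the centre of the floor: inside is x -65 to +65 mm, y -100 to +100 mm in its frame; the back wall is at +x
- bottle: small amber glass bottle with a black cap, 30 mm across, 50 mm high, standing loose among the caps; must stay. Origin at the centre of its underside
- vial_left: small clear vial with a purple cap, 19 mm across, 45 mm high, standing loose to the left of the work; must stay. Origin at the centre of its underside
- vial_right: the same vial to the right of the work; must stay. Origin at the centre of its underside
- dish: closed culture dish with pink contents, 93 mm across, 19 mm high, loose, far left; must stay. Origin at the centre of its underside
- slide_box: mint and white box for microscope slides, 102 by 87 mm, 35 mm high, loose, far right; must stay. Origin at the centre of its underside
- rack: blue tube rack with capped tubes standing in it, 170 mm (x) by 110 mm (y), 115 mm high over the caps, fixed, at the far right. Origin at the centre of its underside

How it is judged:
By the outcome, as a careful person would: the job done as asked, in the order asked, and still so for the second after the job is handed in, with the robot touching nothing.
It also fails if it takes over 72 s, if anything falls off the work surface, if the arm or the gripper's body presses on something with over 40 N, if the wrist force passes 120 N, or if a joint passes its speed limit or range.

### The arm

A 6-joint arm with a two-finger parallel gripper is mounted at the origin on the work surface. World frame = base frame: x ahead of the robot, y to its left, z up, the work surface at z = 0. Lengths are in mm, angles in degrees, forces in N, time in s.
With the tool pointing down it reaches from about 350 to 850 mm from the base axis. Payload 8.1 kg.
Tool frame: the origin (TCP) lies midway between the tips of the shut fingers; the grasp point (between the pads) lies 19 mm behind it; x points along the fingers, y is the direction in which the jaws open and shut, and the axes are right-handed (so a half turn about x gives the same grasp; the last joint's range is limited). The gripper opens to 85 mm and grips with 20 to 120 N. Pads are 22 mm wide; open, the fingers measure 114 mm over their backs; the gripper's body (76 mm by 85 mm) begins 54 mm behind the grasp point. The pads swing forward as they close: fully open they stand 13 mm farther back than shut.
Start: joints at [-74.336, 7.471, 85.268, -0, 87.261, -4.893], TCP at [210.711, -561.789, 231.292] pointing down, gripper open.
Joint ranges: [-169.43, 169.43], [-51.17, 129.36], [1.28, 143.12], [-76.62, 256.62], [0, 156.53], [-152.29, 152.29]. Speed limits (degrees/s): [136.94, 136.94, 159.86, 180, 180, 180].

### API

Orientations are given as [roll, pitch, yaw] about the fixed x, y, z axes, in that order (R = Rz(yaw) Ry(pitch) Rx(roll)).
In Python, from bench import r gives the robot as it stands.
- The arm moves only by the tool move_arm, never from a script. Its argument "deltas" is a list of rows, each a list of 2 entries, a list of its own where there are three numbers: the shift along the tool's x, y, z in mm, then the turn about the tool's x in degrees. A call has 1 to 12 rows; each row is the pose to reach, as a shift and turn from the pose measured when the call began, along the tool's axes at that moment; what a row does not reach only later rows make up. A row lasts 1/8 s, in which the tool goes at most 62.5 mm and 10.7 degrees, less where a joint would pass 70% of its speed; a pose out of reach is approached as far as the arm can. A call with a gripper value outside its range is refused whole. "jaw" is the opening, from -1 (shut) to 1 (fully open), set as the call begins (left out, the last holds). The fingers move at their own pace and stop on an object; "squeeze" is the grip in N (left out, the last holds). Time passes only in rows, so rows that repeat a pose let the fingers close. It gives the time, the measured TCP pose, the force and the opening at its end, in the units of the state.
- r.sense(): the state, without advancing time (a new reading comes with each control period).
- r.snapshot(name): name is "scene" or "top" or "wrist"; returns (picture, depth): 400x640x3 uint8, red, green, blue; 400x640 float32, mm along the optical axis (not along the pixel's ray), 0 where there is no reading.
- r.get_calibration(name): a dict with "fovy" (degrees; the focal length in pixels is half the picture's height over the tangent of half this angle, whatever the lens; pixels are square), "cx", "cy" (the principal point, pixels), "position" and "attitude" of the camera in the world; the wrist camera has in their place "tool_from_camera" (4x4, takes a point from camera to tool coordinates, whose origin is the TCP and whose axes are the tool frame's). Camera axes: x right, y down, z forward; pixel columns grow to the right and rows downward; lengths in mm; the calibration is good to about 2 mm. A picture is of the moment at which its call begins: read the wrist's pose just before it. get_calibration takes no time and is no camera call.
- r.hand_in(): hands the job in, once; it reports no verdict.
The state is a dict: "time": time; "joint_pos": joint angles; "qd": joint speeds; "joint_efforts": joint torques, N m; "tool_pos": TCP position; "tcp_rot": TCP orientation; "ft_force": force on the tool from outside, world axes, zero at the start; "wrist_torque": the same for the moment, N m; "finger_gap": finger opening in mm.
Only numpy, scipy, OpenCV 4.12 (cv2) and the standard library are available. Lean on these libraries where they do the work, as an engineer would, in place of code of your own. Each camera call takes 0.05 s, during which the arm holds its last target. There are 200 camera calls.

## Working session

There is one attempt and no reset: what is moved stays moved. The work goes in short steps, Python scripts to look and compute and a tool call to move; the robot and the scene stay as the last step left them, time stands still between calls to the robot, and variables do not carry over. Pictures are saved under pics/ and viewed, about 8 in all and at most 12, crops included, and the job is handed in when it is done.

Besides the shell and the picture viewer there is one more tool, called after ">>>" as name(argument=value, ...) on one line, values as JSON. move_arm: Moves the arm, as the interface text tells. Its arguments: {"type":"object","properties":{"deltas":{"type":"array","items":{"type":"array"}},"jaw":{"type":"number"},"squeeze":{"type":"number"}},"required":["deltas"]}

```bash
mkdir -p pics; cat > h.py <<'E'
import numpy as np, cv2
from bench import r
def cal(n):
    c=r.get_calibration(n); f=200/np.tan(np.radians(c["fovy"])/2); return c,f
def snap(n,name):
    im,d=r.snapshot(n); cv2.imwrite(f"pics/{name}.png",im[:,:,::-1]); return im,d
E
python3 - <<'E'
from h import *
print(r.sense())
for n in("scene","top","wrist"): print(n,r.get_calibration(n))
im,d=snap("top","top0"); np.savez("top0.npz",im=im,d=d)
im2,d2=snap("scene","scene0"); np.savez("scene0.npz",im=im2,d=d2)
E
```

```text
{'time': 0.0, 'joint_pos': array([-7.43372512e+01,  7.51615682e+00,  8.53297064e+01,  1.17809690e-03,
        8.72592713e+01, -4.89256296e+00]), 'qd': array([ 0.04928833,  0.05423443, -0.03563327,  0.0529029 , -0.02667605,
       -0.05942242]), 'joint_efforts': array([ 4.37448443e-04, -5.69396496e+01, -5.00555241e+01, -4.04028742e-04,
        1.45590454e-02, -6.20222158e-05]), 'tool_pos': array([ 210.55372582, -561.26726139,  230.2293808 ]), 'tcp_rot': array([-95.53377876,  89.89485883, 105.02147559]), 'ft_force': array([0.45938928, 0.40225242, 0.61522005]), 'wrist_torque': array([-0.01736744, -0.01509939, -0.0115641 ]), 'finger_gap': 85.65966796188617}
scene {'fovy': 55.59142152271366, 'cx': 324.9463189114284, 'cy': 196.02310027334102, 'position': array([1140.19524776,  241.70069589,  675.95955661]), 'attitude': array([-135.12297617,   -0.54197834,  111.61276462])}
top {'fovy': 57.69306330183464, 'cx': 324.6296309166399, 'cy': 193.29846263117375, 'position': array([ 467.37092217,   -4.42021854, 1051.81330626]), 'attitude': array([-176.02399594,   -0.3450691 ,  -90.75704712])}
wrist {'fovy': 67.70794982611694, 'cx': 322.8262621162337, 'cy': 197.75298868228188, 'tool_from_camera': array([[ 1.97007476e-04, -2.95947469e-01,  9.55204196e-01,
        -1.43430134e+02],
       [ 9.99999263e-01, -1.08635427e-03, -5.42827524e-04,
        -2.57783565e-01],
       [ 1.19833859e-03,  9.55203599e-01,  2.95947037e-01,
        -7.57330647e+01],
       [ 0.00000000e+00,  0.00000000e+00,  0.00000000e+00,
         1.00000000e+00]])}
```

View pics/top0.png

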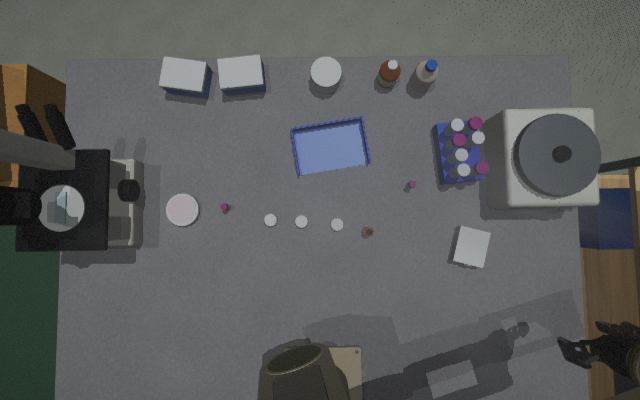

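View pics/scene0.png

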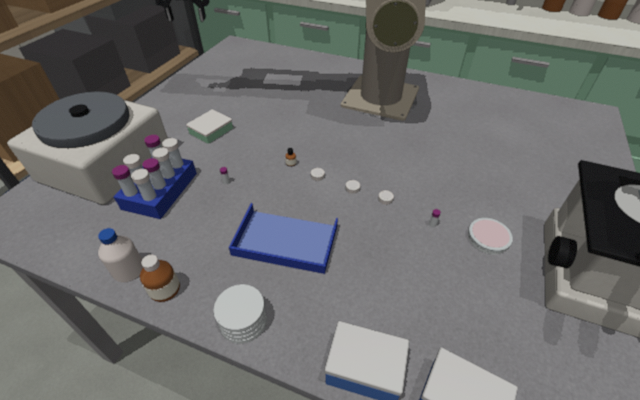

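Top view: caps at about (270,220), (301,222) and (337,225). The bottle is at (367,231), the vials at (225,207) and (411,184), and the pan is centred near (330,147) with its open side facing the robot. The scene view agrees. Next I'll turn these pixels into positions.

```bash
cat >> h.py <<'E'
from scipy.spatial.transform import Rotation as Ro
def pose(n,s=None):
    c,f=cal(n)
    if n=="wrist":
        T=np.eye(4);T[:3,:3]=Ro.from_euler("xyz",s["tcp_rot"],degrees=True).as_matrix();T[:3,3]=s["tool_pos"]
        T=T@c["tool_from_camera"]; return T[:3,:3],T[:3,3],c,f
    return Ro.from_euler("xyz",c["attitude"],degrees=True).as_matrix(),c["position"],c,f
def ray(n,uv,z,s=None):
    R,p,c,f=pose(n,s); uv=np.atleast_2d(uv).astype(float)
    d=np.c_[(uv[:,0]-c["cx"])/f,(uv[:,1]-c["cy"])/f,np.ones(len(uv))]@R.T
    return (p+d*((z-p[2])/d[:,2])[:,None])[:,:2]
def blobs(m,lo,hi):
    n,l,st,ce=cv2.connectedComponentsWithStats(m.astype(np.uint8)); return [(ce[i],st[i]) for i in range(1,n) if lo<st[i,4]<hi]
def masks(im):
    h=cv2.cvtColor(im,cv2.COLOR_RGB2HSV).astype(int);H,S,V=h[...,0],h[...,1],h[...,2]
    return dict(white=(S<40)&(V>150),blue=(H>105)&(H<128)&(S>90)&(V>70),purple=(H>140)&(H<172)&(S>80),amber=(H<15)&(S>110)&(V>40))
E
python3 - <<'E'
from h import *
for n,zz in(("top",dict(white=15,purple=45,amber=40)),("scene",dict(white=15,purple=42,amber=35))):
    im=np.load(n+"0.npz")["im"]; m=masks(im)
    for k,z in zz.items():
        for c,s in blobs(m[k],12,400): print(n,k,c.round(1),s,ray(n,c,z).round(0))
    for c,s in blobs(m["blue"],1000,20000):
        l=cv2.connectedComponents(m["blue"].astype(np.uint8))[1]
        print("blue",c.round(),s)
im=np.load("top0.npz")["im"];cv2.imwrite("pics/crop0.png",cv2.resize(im[105:250,205:425][:,:,::-1],None,fx=3.6,fy=3.6,interpolation=cv2.INTER_CUBIC))
E
```

```text
top white [392.2  64.2] [388  60   9   9  64] [[ 917. -215.]]
top white [456.9 124.4] [451 119  13  12 118] [[ 735. -399.]]
top white [477.9 137.3] [472 132  13  12 116] [[ 696. -458.]]
top white [461.4 154.1] [456 149  12  12 113] [[ 648. -408.]]
top white [463.6 169.4] [458 164  12  12 116] [[ 603. -413.]]
top white [ 65.4 191.9] [ 57 186  18  14  97] [[553. 727.]]
top white [ 77.  212.1] [ 72 210   9   5  13] [[495. 692.]]
top white [269.9 219.6] [265 214  11  12 110] [[466. 145.]]
top white [301.  221.1] [295 216  12  12 111] [[461.  57.]]
top white [336.7 224.2] [331 219  12  12 110] [[451. -45.]]
top purple [475.7 122.4] [470 116  13  13 131] [[ 733. -441.]]
top purple [459.1 139.3] [453 133  13  13 129] [[ 685. -392.]]
top purple [482.2 167.2] [476 161  13  13 128] [[ 605. -454.]]
top purple [412.2 183.6] [410 181   6   6  28] [[ 561. -256.]]
top purple [223.7 206.4] [221 204   7   6  34] [[504. 268.]]
top amber [388.6  72.1] [380  61  20  19 202] [[ 883. -199.]]
top amber [367.6 228.9] [364 227   9   7  21] [[ 437. -129.]]
scene white [346.8   2.2] [314   0  52   8 223] [[-79
[... 611 characters left out ...]
07  13  13 118] [[596. 662.]]
scene purple [151.9 140.4] [144 135  16  12 158] [[ 530. -504.]]
scene purple [150.7 164.3] [142 158  17  14 178] [[ 613. -440.]]
scene purple [120.5 171.6] [112 165  18  14 200] [[ 664. -490.]]
scene purple [223.2 170.1] [220 167   7   7  42] [[ 562. -257.]]
scene purple [435.9 212.6] [432 209   8   8  50] [[506. 267.]]
scene amber [553.1   4.7] [543   0  22  11 204] [[-1096.   557.]]
scene amber [611.8   8.5] [598   0  29  19 394] [[-1152.   818.]]
scene amber [290.2 155.8] [286 153  10   6  47] [[ 439. -129.]]
scene amber [168.3 296.8] [156 288  23  14  41] [[ 904. -162.]]
blue [149. 195.] [ 113  159   80   60 1131]
blue [285. 241.] [ 229  203  109   70 4386]
```

View pics/crop0.png

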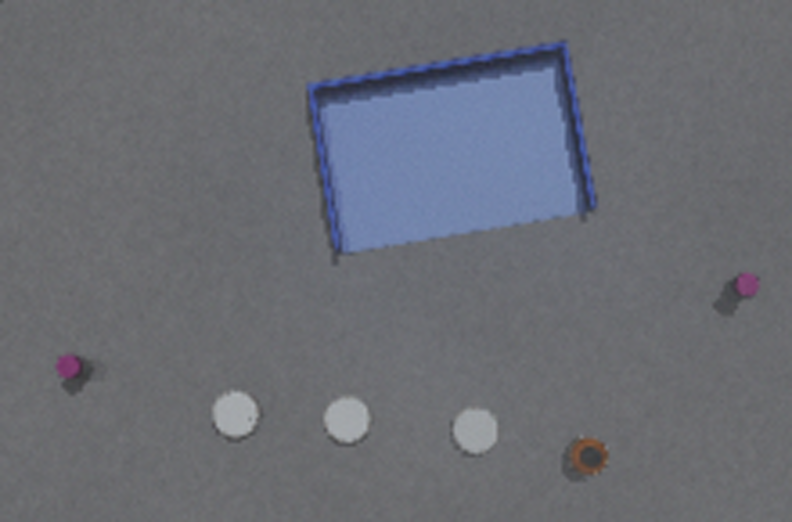

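The crop shows the pan's wall corners at crop pixels (310,87), (565,43), (594,209) and (340,250). The open floor edge runs from (343,253) to (583,213).

```bash
python3 - <<'E'
from h import *
f=lambda a:(np.array(a,float)+.5)/3.6-.5+[205,105]
W=ray("top",f([(310,87),(565,43),(594,209),(337,252)]),30);F=ray("top",f([(343,253),(583,213)]),0)
print(W.round(),F.round()); print(np.linalg.norm(np.diff(W,axis=0),axis=1))
e=W[0]-W[1];print("y-dir",np.degrees(np.arctan2(e[1],e[0]))-90, np.degrees(np.arctan2(*(F[0]-F[1])[::-1]))-90)
y=np.radians(np.degrees(np.arctan2(*(F[0]-F[1])[::-1]))-90)
x=np.array([np.cos(y),np.sin(y)]);yy=np.array([-x[1],x[0]])
c=F.mean(0)+65*x; c2=W.mean(0)-2.5*x
print("centre",c,c2)
for P in [(466,144),(461,56),(451,-46),(438,-129)]: print(P,((P-c2)@x).round(),((P-c2)@yy).round())
R=Ro.from_euler("xyz",r.sense()["tcp_rot"],degrees=True).as_matrix();print(R.round(3))
E
```

```text
[[ 724.   83.]
 [ 757. -120.]
 [ 624. -140.]
 [ 592.   62.]] [[ 595.   60.]
 [ 625. -135.]]
[205.72862517 134.9748304  205.3485248 ]
y-dir 9.276443199100328 8.812109294982122
centre [674.32674116 -27.99524397] [671.84991939 -29.27310367]
(466, 144) -177.0 203.0
(461, 56) -195.0 117.0
(451, -46) -221.0 17.0
(438, -129) -246.0 -63.0
[[-0.     0.351 -0.936]
 [ 0.002 -0.936 -0.351]
 [-1.    -0.002 -0.   ]]
```

```bash
cat >> h.py <<'E'
def delta(x,y,z,head):   # push heading = tool -z
    s=r.sense(); R=Ro.from_euler("xyz",s["tcp_rot"],degrees=True).as_matrix()
    h=np.degrees(np.arctan2(-R[1,2],-R[0,2])); d=R.T@(np.array([x,y,z])-s["tool_pos"])
    print("t",s["time"],"pos",s["tool_pos"].round(1),"head",round(h,1),"gap",round(s["finger_gap"],1),"F",s["ft_force"].round(1),"-> delta",d.round(1),"turn",round((h-head+180)%360-180,1))
E
python3 -c "
from h import *
delta(397,-37,100,-9.1)"
```

```text
t 0.1 pos [ 210.6 -561.3  230.3] head 20.6 gap 85.3 F [-0.4 -0.3  0.5] -> delta [ 131.1 -425.2 -358.6] turn 29.7
```

>>> move_arm(deltas=[[[5,-40,-34],3],[[15,-80,-68],6],[[25,-120,-101],9],[[35,-160,-135],12],[[50,-200,-169],15],[[65,-240,-203],18],[[80,-280,-237],21],[[95,-320,-270],24],[[110,-360,-304],27],[[125,-400,-338],30],[[131,-425,-359],30],[[131,-425,-359],30]], jaw=-0.43)

```text
time: 1.6
tool_pos: [397.0, -35.1, 99.2]
tcp_rot: [-37.6, 89.8, 133.2]
ft_force: [-0.6, 0.1, 0.4]
finger_gap: 24.9
```

```bash
python3 - <<'E'
from h import *
delta(397,-37,4,-9.1)
s=r.sense(); im,d=snap("wrist","w1")
for c,st in blobs(masks(im)["white"],200,8000): print(c.round(1),st,ray("wrist",c,15,s).round(1))
E
```

```text
t 1.6 pos [397.  -35.1  99.2] head -9.2 gap 24.9 F [-0.6  0.1  0.4] -> delta [95.2  2.1 -0.6] turn -0.1
[433.5 272.5] [ 392  253   81   50 2510] [[ 319.5 -118.9]]
[590.7 355.5] [573 337  43  38 331] [[ 204.9 -262.3]]
```

View pics/w1.png

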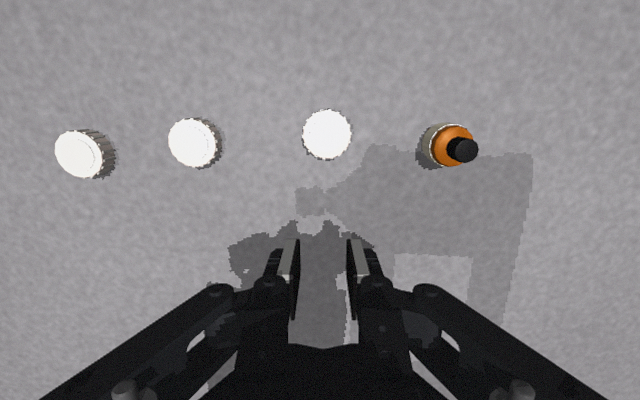

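The wrist view shows cap C at (327,134), just right of the finger axis, B at (192,143), A at (80,154) and the bottle at (455,147). The way ahead is clear. I'll refine C with a brighter threshold and then go down.

```bash
sed -i 's/(V>150)/(V>(150 if im.shape[2]==3 and not WR else 215))/; s/^def masks(im)/WR=False\ndef masks(im,WR=False)/' h.py; cat >> h.py <<'E'
def caps(name):
    s=r.sense(); im,d=snap("wrist",name)
    m=masks(im,True)["white"]; m=cv2.morphologyEx(m.astype(np.uint8),cv2.MORPH_OPEN,np.ones((7,7)))
    for c,st in blobs(m,300,9000): print(c.round(1),st,ray("wrist",c,15,s).round(1))
E
python3 - <<'E'
from h import *
caps("w1b")
delta(397,-37.5,4,-9.1)
E
```

```text
[324.5 133.8] [ 302  111   46   47 1753] [[451.1 -45.9]]
[189.8 143. ] [ 167  120   47   47 1706] [[461.   55.9]]
[ 75.3 154.7] [  54  133   46   45 1500] [[466.7 145.3]]
t 1.7 pos [397.1 -37.1  99.9] head -9.4 gap 24.2 F [ 0.2 -1.2  0.1] -> delta [95.9  0.5 -0.1] turn -0.3
```

>>> move_arm(deltas=[[[30,2,0],0],[[60,2,0],0],[[80,2,0],0],[[90,2,0],0],[[95,2,0],0],[[95,2,0],0]])

```text
time: 2.45
tool_pos: [396.9, -39.3, 5.3]
tcp_rot: [-48.2, 89.9, 122.4]
ft_force: [-0.6, 0.4, -0.2]
finger_gap: 24.2
```

```bash
python3 - <<'E'
from h import *
delta(667.5,-80.8,4,-9.1)
E
```

```text
t 2.45 pos [396.9 -39.3   5.3] head -9.4 gap 24.2 F [-0.6  0.4 -0.2] -> delta [   1.    -3.2 -273.7] turn -0.3
```

>>> move_arm(deltas=[[[1,-2,-8],0],[[1,-2,-18],0],[[1,-2,-28],0],[[1,-2,-40],0],[[1,-2,-52],0],[[1,-2,-65],0],[[1,-2,-78],0],[[1,-2,-91],0],[[1,-2,-104],0],[[1,-2,-117],0],[[1,-2,-130],0],[[1,-2,-140],0]])

```text
time: 3.95
tool_pos: [536.3, -60.4, 4.2]
tcp_rot: [-54.3, 89.9, 116.3]
ft_force: [-0.8, -0.2, -0.8]
finger_gap: 24.9
```

```bash
python3 - <<'E'
from h import *
delta(667.5,-80.8,4,-9.1); caps("w2")
E
```

```text
t 3.95 pos [536.3 -60.4   4.2] head -9.4 gap 24.9 F [-0.8 -0.2 -0.8] -> delta [ 1.000e-01 -1.200e+00 -1.328e+02] turn -0.3
[322.6 217.3] [ 286  183   74   69 3987] [[560.8 -64. ]]
```

View pics/w2.png

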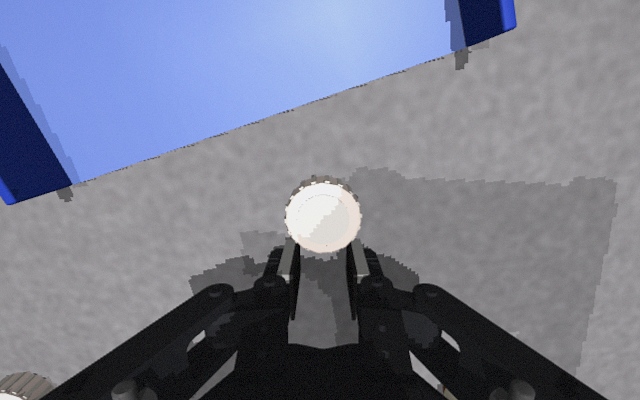

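C at (323,217) sits flat and centred in the finger cradle. The pan mouth lies ahead, running from (75,185) to (462,52). I'll push on.

>>> move_arm(deltas=[[[0,-1,-10],0],[[0,-1,-22],0],[[0,-1,-34],0],[[0,-1,-46],0],[[0,-1,-58],0],[[0,-1,-70],0],[[0,-1,-82],0],[[0,-1,-94],0],[[0,-1,-106],0],[[0,-1,-118],0],[[0,-1,-128],0],[[0,-1,-132],0]])

```text
time: 5.5
tool_pos: [668.4, -81.3, 4.6]
tcp_rot: [-124.4, 89.9, 46.2]
ft_force: [-0.1, -0.5, 0.0]
finger_gap: 24.9
```

>>> move_arm(deltas=[[[0,0,20],0],[[0,0,50],0],[[-30,0,80],0],[[-60,0,110],0],[[-76,0,130],0],[[-76,0,130],0]])

```text
time: 6.25
tool_pos: [540.4, -60.2, 82.1]
tcp_rot: [-165.0, 89.8, 5.6]
ft_force: [-0.2, 0.1, -1.0]
finger_gap: 24.5
```

```bash
python3 - <<'E'
from h import *
delta(409.5,75.4,60,-20.6); caps("w3")
E
```

```text
t 6.25 pos [540.4 -60.2  82.1] head -9.4 gap 24.5 F [-0.2  0.1 -1. ] -> delta [  21.7 -112.3  151.4] turn 11.2
[100.  329.7] [ 82 312  40  34 939] [[465.6 146.3]]
```

>>> move_arm(deltas=[[[0,-20,30],3],[[0,-45,65],6],[[0,-75,100],9],[[10,-100,135],11],[[22,-112,151],11],[[22,-112,151],11]])

```text
time: 7.05
tool_pos: [408.4, 75.6, 57.1]
tcp_rot: [-14.4, 90.0, 145.3]
ft_force: [-0.3, -0.4, -0.0]
finger_gap: 24.4
```

```bash
python3 - <<'E'
from h import *
delta(409.5,75.4,4,-20.6); caps("w4")
E
```

```text
t 7.05 pos [408.4  75.6  57.1] head -20.3 gap 24.4 F [-0.3 -0.4 -0. ] -> delta [53.1 -0.1 -1.1] turn 0.3
[324.6 138.3] [ 296  110   58   58 2659] [[460.9  55.4]]
[191.6 178.7] [ 165  153   55   53 2273] [[466.5 144. ]]
```

>>> move_arm(deltas=[[[20,0,0],0],[[40,0,0],0],[[50,0,0],0],[[53,0,0],0],[[53,0,0],0],[[53,0,-8],0],[[53,0,-18],0],[[53,0,-28],0],[[53,0,-40],0],[[53,0,-52],0],[[53,0,-64],0],[[53,0,-74],0]])

```text
time: 8.6
tool_pos: [480.0, 49.1, 5.2]
tcp_rot: [-149.5, 89.9, 10.2]
ft_force: [-0.3, 0.6, 0.5]
finger_gap: 24.2
```

```bash
python3 - <<'E'
from h import *
delta(659.4,-18.7,4,-20.6); caps("w5")
E
```

```text
t 8.6 pos [480.   49.1   5.2] head -20.3 gap 24.2 F [-0.3  0.6  0.5] -> delta [   1.4    1.2 -191.7] turn 0.3
[322.6 216.5] [ 286  183   74   68 3952] [[503.4  40.9]]
```

>>> move_arm(deltas=[[[1,0,-12],0],[[1,0,-26],0],[[1,0,-40],0],[[1,0,-54],0],[[1,0,-68],0],[[1,1,-82],0],[[1,1,-96],0],[[1,1,-110],0],[[1,1,-124],0],[[1,1,-136],0],[[1,1,-146],0],[[1,1,-150],0]])

```text
time: 10.15
tool_pos: [622.0, -4.6, 4.9]
tcp_rot: [-158.9, 89.8, 0.7]
ft_force: [0.1, 0.3, 0.9]
finger_gap: 24.5
```

```bash
python3 - <<'E'
from h import *
delta(659.4,-18.7,4,-20.6); caps("w6")
E
```

```text
t 10.15 pos [622.   -4.6   4.9] head -20.3 gap 24.5 F [0.1 0.3 0.9] -> delta [  1.    0.2 -39.9] turn 0.3
[448.2  55.7] [ 405    9   87   95 6454] [[693.2 -85.4]]
[322.5 216.5] [ 286  183   74   68 3981] [[645.5 -12.8]]
```

View pics/w6.png

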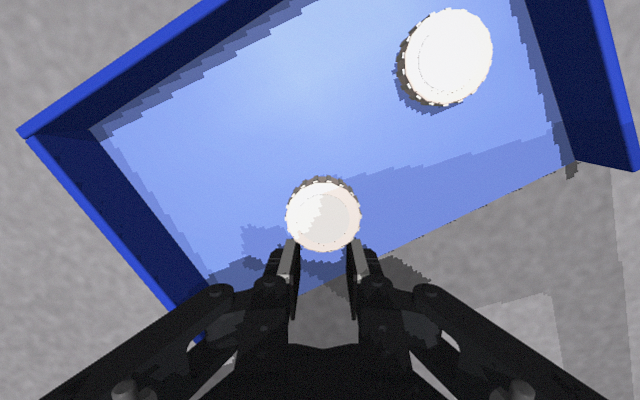

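C at (448,56) is well inside the pan. B at (322,216) has crossed the mouth, so I'll push it 38 mm more.

>>> move_arm(deltas=[[[1,0,-10],0],[[1,0,-20],0],[[1,0,-30],0],[[1,0,-37],0],[[1,0,-39],0],[[1,0,-39],0]])

```text
time: 10.95
tool_pos: [658.7, -18.2, 3.9]
tcp_rot: [-159.0, 89.8, 0.6]
ft_force: [-0.0, -0.6, -0.6]
finger_gap: 24.4
```

>>> move_arm(deltas=[[[0,0,15],0],[[0,0,40],0],[[-30,0,70],0],[[-60,0,100],0],[[-76,0,120],0],[[-76,0,120],0]])

```text
time: 11.7
tool_pos: [546.1, 24.0, 81.2]
tcp_rot: [-159.8, 89.7, -0.1]
ft_force: [-0.3, -0.5, -0.8]
finger_gap: 24.4
```

```bash
python3 - <<'E'
from h import *
delta(432.5,187.6,60,-52.5); caps("w7")
E
```

```text
t 11.7 pos [546.1  24.   81.2] head -20.3 gap 24.4 F [-0.3 -0.5 -0.8] -> delta [  20.6 -114.   163.4] turn 32.2
[324.1   7.4] [300   0  49  19 712] [[671.2 -22.7]]
```

>>> move_arm(deltas=[[[0,-22,32],6],[[0,-46,64],12],[[0,-70,98],19],[[0,-94,132],26],[[10,-108,156],32],[[20,-114,163],32],[[20,-114,163],32]])

```text
time: 12.62
tool_pos: [437.8, 163.2, 57.2]
tcp_rot: [-31.1, 88.0, 98.4]
ft_force: [-0.8, 0.1, -0.2]
finger_gap: 24.5
```

```bash
python3 - <<'E'
from h import *
delta(432.5,187.6,4,-52.5); caps("w8")
E
```

```text
t 12.625 pos [437.8 163.2  57.2] head -50.5 gap 24.5 F [-0.8  0.1 -0.2] -> delta [ 54.  -10.5  20.6] turn 2.0
[309.2 173. ] [ 282  147   56   53 2370] [[466.4 143.6]]
[ 60.8 362.1] [  30  341   74   52 2442] [[524.  398.6]]
```

The last move stopped short. Pushing along tool -z at this heading would need joint 6 near 165°, past its limit. I'll make a half turn and push cap A with tool +z leading, which puts joint 6 near -15°.

```bash
python3 - <<'E'
from h import *
delta(432.5,187.6,90,127.5);s=r.sense();print(s["joint_pos"].round(1),Ro.from_euler("xyz",s["tcp_rot"],degrees=True).as_matrix().round(3))
E
```

```text
t 12.675 pos [438.5 163.1  57.9] head -50.5 gap 24.5 F [-0.2 -0.2  0.5] -> delta [-31.2 -11.5  23.6] turn -178.0
[ 12.5  -4.4 116.3   2.2  67.9 152.2] [[-0.004 -0.772 -0.636]
 [ 0.035 -0.636  0.771]
 [-0.999 -0.019  0.03 ]]
```

>>> move_arm(deltas=[[[-20,-4,8],-8],[[-31,-11,23],-18],[[-31,-11,23],-28],[[-31,-11,23],-38],[[-31,-11,23],-48],[[-31,-11,23],-58],[[-31,-11,23],-68],[[-31,-11,23],-78],[[-31,-11,23],-88],[[-31,-11,23],-98],[[-31,-11,23],-108],[[-31,-11,23],-108]])

```text
time: 14.18
tool_pos: [433.4, 186.5, 90.2]
tcp_rot: [-142.3, 88.0, 95.0]
ft_force: [0.4, -0.0, 0.1]
finger_gap: 24.4
```

```bash
python3 - <<'E'
from h import *
delta(432.5,187.6,70,127.5);s=r.sense();print(s["joint_pos"].round(1),Ro.from_euler("xyz",s["tcp_rot"],degrees=True).as_matrix().round(3))
E
```

```text
t 14.175 pos [433.4 186.5  90.2] head 57.4 gap 24.4 F [ 0.4 -0.   0.1] -> delta [20.3 -0.9  0.2] turn -70.1
[ 15.5  -6.5 114.6   2.1  71.6  47.5] [[-0.003  0.842 -0.539]
 [ 0.035 -0.539 -0.842]
 [-0.999 -0.021 -0.028]]
```

>>> move_arm(deltas=[[[5,-1,0],-10],[[10,-1,0],-20],[[15,-1,0],-30],[[20,-1,0],-40],[[20,-1,0],-50],[[20,-1,0],-60],[[20,-1,0],-70],[[20,-1,0],-70]])

```text
time: 15.18
tool_pos: [433.0, 187.6, 70.4]
tcp_rot: [147.3, 88.0, 94.4]
ft_force: [0.5, -0.6, 0.8]
finger_gap: 24.6
```

```bash
python3 - <<'E'
from h import *
delta(432.5,187.6,4,127.5);s=r.sense();print(s["joint_pos"].round(1));caps("w9")
E
```

```text
t 15.175 pos [433.  187.6  70.4] head 127.1 gap 24.6 F [ 0.5 -0.6  0.8] -> delta [66.4 -1.7  1.7] turn -0.4
[ 15.7  -5.  115.4   2.1  69.2 -22.2]
[321.2 286.2] [ 299  266   45   41 1485] [[465.6 144.2]]
```

View pics/w9.png

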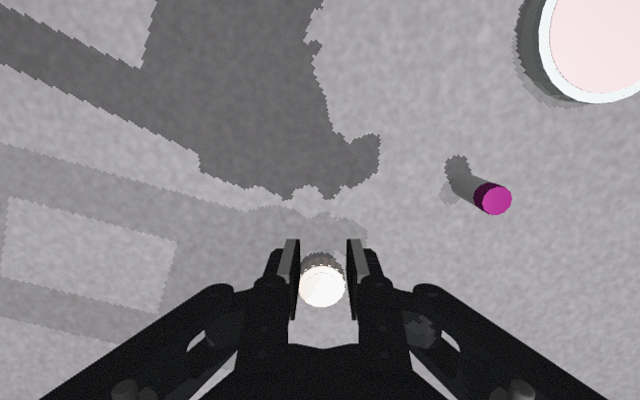

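A at (321,286) is centred between the fingers, and the vial at (490,200) and the dish are clear. I'll go down.

>>> move_arm(deltas=[[[25,-1,1],0],[[45,-2,2],0],[[58,-2,2],0],[[65,-2,2],0],[[65,-2,2],0]])

```text
time: 15.85
tool_pos: [432.3, 187.1, 5.2]
tcp_rot: [148.5, 88.0, 95.4]
ft_force: [0.2, -0.4, -0.3]
finger_gap: 24.4
```

```bash
python3 - <<'E'
from h import *
delta(549,35.9,5,127.5)
E
```

```text
t 15.85 pos [432.3 187.1   5.2] head 126.9 gap 24.4 F [ 0.2 -0.4 -0.3] -> delta [ -5.4   2.6 190.9] turn -0.6
```

>>> move_arm(deltas=[[[0,0,10],0],[[-1,0,22],0],[[-1,0,34],0],[[-1,1,48],0],[[-2,1,64],0],[[-2,1,80],0],[[-3,1,96],0],[[-3,2,112],0],[[-4,2,128],0],[[-4,2,142],0],[[-4,2,152],0],[[-4,2,156],0]])

```text
time: 17.35
tool_pos: [527.9, 63.1, 4.6]
tcp_rot: [148.6, 88.0, 95.5]
ft_force: [-0.2, 0.0, 0.9]
finger_gap: 24.5
```

```bash
python3 - <<'E'
from h import *
delta(549,35.9,5,127.5); caps("w10")
from h import *
im,d=snap("top","top1")
cv2.imwrite("pics/crop1.png",cv2.resize(im[105:250,205:425][:,:,::-1],None,fx=3.6,fy=3.6,interpolation=cv2.INTER_CUBIC))
E
```

```text
t 17.35 pos [527.9  63.1   4.6] head 126.9 gap 24.5 F [-0.2  0.   0.9] -> delta [-1.5  0.6 34.4] turn -0.6
[322.8 304.5] [ 295  276   56   58 2736] [[542.   43.9]]
```

View pics/crop1.png

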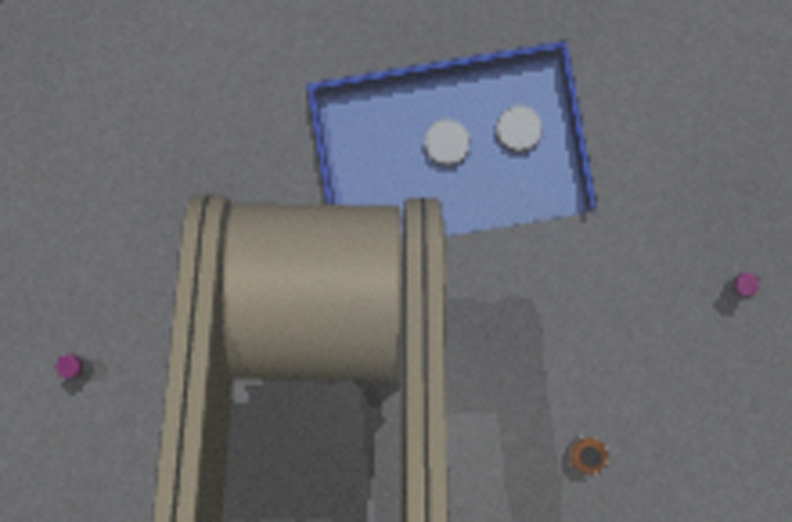

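C and B lie well inside the pan at crop (519,130) and (447,142). The bottle and vials haven't moved, and cap A is being carried below the arm. I'll finish leg 1, then back off and lift.

>>> move_arm(deltas=[[[0,0,10],0],[[-1,0,22],0],[[-1,0,32],0],[[-1,0,34],0],[[-1,0,34],0]])

```text
time: 18.08
tool_pos: [548.1, 35.9, 4.4]
tcp_rot: [149.0, 88.0, 95.8]
ft_force: [0.0, 0.2, -0.1]
finger_gap: 24.2
```

>>> move_arm(deltas=[[[0,0,-15],0],[[0,0,-35],0],[[-15,0,-45],0],[[-30,0,-45],0],[[-45,0,-45],0],[[-45,0,-45],0]])

```text
time: 18.82
tool_pos: [522.9, 70.3, 52.8]
tcp_rot: [142.7, 88.0, 89.6]
ft_force: [0.2, -0.2, -0.2]
finger_gap: 24.4
```

```bash
python3 - <<'E'
from h import *
caps("w11"); delta(563.9-54.4,16.4-8.7,50,9.1+180)
E
```

```text
[321.2 315.6] [ 297  295   49   42 1633] [[563.   16.2]]
t 18.875 pos [522.2  70.2  51.7] head 126.9 gap 24.2 F [-0.1 -0.3 -0.7] -> delta [ -0.4 -47.6  42.4] turn -62.2
```

>>> move_arm(deltas=[[[0,-10,0],-9],[[0,-20,10],-19],[[0,-30,20],-29],[[0,-40,30],-39],[[0,-48,42],-49],[[0,-48,42],-59],[[0,-48,42],-62],[[0,-48,42],-62]])

```text
time: 19.88
tool_pos: [508.5, 7.6, 48.9]
tcp_rot: [85.3, 88.0, 94.1]
ft_force: [0.3, 0.0, 0.0]
finger_gap: 24.5
```

```bash
python3 - <<'E'
from h import *
caps("w12"); delta(563.5-54.4,16.3-8.7,5,9.1+180)
E
```

```text
[321. 301.] [ 297  280   50   43 1730] [[562.9  16.1]]
t 19.925 pos [508.6   7.7  49. ] head -171.3 gap 24.2 F [-0.2  0.1 -0.6] -> delta [43.9 -1.7  0.4] turn -0.4
```

>>> move_arm(deltas=[[[20,-1,0],0],[[36,-2,0],0],[[44,-2,0],0],[[44,-2,0],0],[[44,-2,0],0]])

```text
time: 20.55
tool_pos: [509.2, 7.2, 5.4]
tcp_rot: [84.0, 88.0, 92.7]
ft_force: [-0.5, 0.2, 0.8]
finger_gap: 25.0
```

```bash
python3 - <<'E'
from h import *
delta(648.3,29.9,5,9.1+180)
E
```

```text
t 20.55 pos [509.2   7.2   5.4] head -171.3 gap 25.0 F [-0.5  0.2  0.8] -> delta [  1.    1.2 140.9] turn -0.4
```

>>> move_arm(deltas=[[[0,0,10],0],[[0,0,20],0],[[0,0,30],0],[[0,0,43],0],[[0,0,57],0],[[0,0,71],0],[[1,0,85],0],[[1,1,99],0],[[1,1,113],0],[[1,1,127],0],[[1,1,137],0],[[1,1,141],0]])

```text
time: 22.05
tool_pos: [649.1, 29.8, 4.8]
tcp_rot: [84.0, 88.0, 92.8]
ft_force: [0.6, -0.3, -0.3]
finger_gap: 24.5
```

>>> move_arm(deltas=[[[0,0,0],0],[[0,0,-15],0],[[0,0,-40],0],[[0,0,-80],0],[[-40,0,-120],0],[[-80,0,-170],0],[[-120,0,-220],0],[[-150,0,-240],0],[[-150,0,-240],0]])

```text
time: 23.18
tool_pos: [412.8, -12.5, 156.8]
tcp_rot: [73.6, 88.1, 82.3]
ft_force: [-0.2, -0.1, -0.3]
finger_gap: 24.1
```

```bash
python3 - <<'E'
from h import *
print(r.sense()["tool_pos"],r.sense()["time"])
im,d=snap("top","top2"); m=masks(im)
c0=np.array([672.5,-29]);x=np.array([np.cos(np.radians(9.1)),np.sin(np.radians(9.1))]);y=np.array([-x[1],x[0]])
def rep(n,im):
    m=masks(im)
    for k,z in(("white",15),("purple",45),("amber",38)):
        for c,s in blobs(m[k],12,400):
            P=ray(n,c,z)[0]
            if 400<P[0]<800 and -300<P[1]<300: print(n,k,P.round(),"pan",((P-c0)@x).round(),((P-c0)@y).round())
rep("top",im)
im2,_=snap("scene","scene2"); rep("scene",im2)
cv2.imwrite("pics/crop2.png",cv2.resize(im[105:250,205:425][:,:,::-1],None,fx=3.6,fy=3.6,interpolation=cv2.INTER_CUBIC))
E
```

```text
[412.82212426 -12.53071331 156.84003852] 23.175
top white [693. -84.] pan 12.0 -57.0
top white [683. -25.] pan 11.0 2.0
top white [674.  35.] pan 12.0 63.0
top purple [ 561. -256.] pan -146.0 -206.0
top purple [504. 268.] pan -119.0 320.0
top amber [ 440. -131.] pan -246.0 -64.0
scene white [693. -86.] pan 11.0 -59.0
scene white [683. -27.] pan 10.0 -0.0
scene white [674.  33.] pan 11.0 61.0
scene purple [ 565. -254.] pan -142.0 -206.0
scene purple [508. 268.] pan -115.0 319.0
scene amber [ 442. -127.] pan -243.0 -60.0
```

View pics/crop2.png

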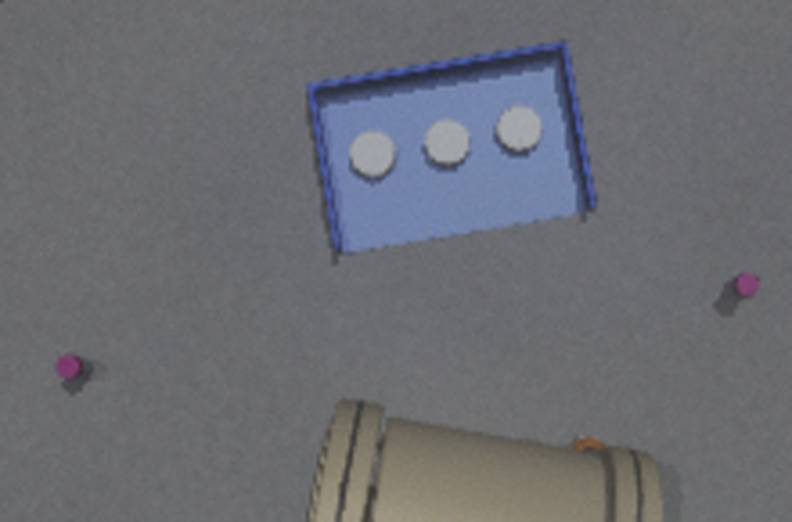

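View pics/scene2.png

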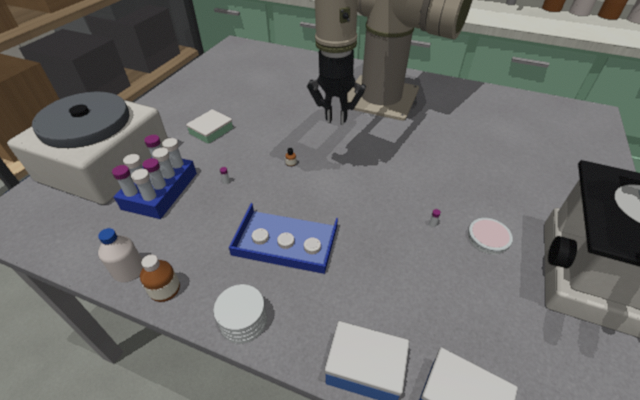

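The pictures show all three caps flat inside the pan, at crop (373,155), (447,142) and (519,130). The bottle, vials, dish and box stand where they were, and the gripper is clear in the air.

```bash
python3 -c "
from bench import r
print(r.hand_in())"
```

```text
the job is handed in; nothing more can be done
None
```

All three white caps are inside the blue catch pan, and I handed the job in at about 23 s of the 72 s allowed.

I pushed each cap flat along the bench, held between the slightly open fingertips. Two went in with one straight push. The leftmost cap needed two legs to get round the pan's left wall.

**Caps:** the top and scene cameras agree within 2 mm. In the pan's frame the caps are at about (11, -58), (11, 1) and (11, 62) mm, so every cap edge is at least 20 mm inside the pan's walls and open front.

**Everything else:** the bottle and both vials measured within about 4 mm of where they started, which is within measuring error. The dish, slide box and rack look unmoved in the scene picture. Wrist forces stayed at noise level, around 1 N, and the gripper ended clear in the air.

**What went wrong:** my first approach to the leftmost cap ran into joint 6's range limit and stopped short, touching nothing. I turned the tool half round and continued. That left the tool tilted about 2°, which didn't affect the push.

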